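Prop and raise the tip-up last stand

TASK

The cobbler's tip-up last stand leans back on its rest with its prop leg folded up beside the post. First flip the prop leg over, past its highest point, so that it swings fully down and stays there; then raise the post by its round side handle until it is upright, and finish while still holding the handle with the fingers, keeping the post upright and still, because it tips back when let go. Do not raise the post before the leg is down, and leave the other things on the bench where they are.

Things in the scene. Friction and masses are not known exactly. Their poses are not given: they have to be found in the camera images.
- stand_base: grey steel base plate of the stand, 220 x 240 x 12 mm, screwed to the bench (cannot move). Origin: centre of its underside, on the bench. Its x axis points from the back rest to the side where the prop leg comes down; its y axis is parallel to the hinge of the post; z up. A dark back rest 36 mm wide and 97 mm high stands at x = -62 mm.
- post_hinge (a point): centre of the hinge of the post, 30 mm above the underside of the base plate, fixed; the hinge axis runs along the base's y axis
- lean (a joint): lean of the post about its hinge: 0 = upright, negative = leaning towards the base's -x. It starts at -0.42 on the back rest and tips back to there whenever it is let go near upright. Beyond about +0.13 the lowered leg's foot meets the base plate. Raising it takes about 7 to 11 N at the handle, less near upright (post with foot, handle and leg: 1.5 to 2.3 kg).
- post_top (a point): top end of the post (28 mm square), 193 mm from the hinge axis. The post carries here a flat steel shoe-shaped foot, 50 mm wide, 148 mm long and 22 mm thick, its toe towards the base's -x; its top is 242 mm above the bench when the post is upright.
- handle_grip (a point): grip point on the axis of the handle: a plain round steel bar, 20 mm thick (end collar 26 mm), fixed to the post and sticking out along the base's +y, from 14 to 122 mm beside the post's centre plane. This point is 82 mm beside that plane, 165 mm from the hinge axis. Pinched from above across the bar, it turns between the fingers as the post rises.
- flip (a joint): turn of the prop leg on the post: 0 = folded up (it then points 1.66 rad above the base's +x when the post is upright; the post's backward lean adds to this), 2.793 = fully down. It swings up, over its highest point (0.51 while the post rests) and out to the base's +x, then down. Its weight keeps it at both ends (about 1 N at the tab); let go at 1 or more it falls fully down and stays.
- leg_pivot (a point): point on the pivot axis of the leg, carried by the post: 105 mm up the post from its hinge, 86 mm beside the centre plane on the base's -y side (level with leg_tab along y)
- leg_tab (a point): point on the kick tab, a round steel pin 12 mm thick sticking out of the leg along the base's -y, from 56 to 112 mm beside the post's centre plane; this point is 86 mm beside that plane and 100 mm from leg_pivot. The leg is a flat bar 9 mm thick, 52 mm beside the plane. The tab can be pinched or pushed from above; free space of 60 mm on its +x, -x and -y sides.
- tack_tin: small brass tin, 44 mm across, 18 mm high, standing on the stand's base plate; bystander
- polish_tin: flat dark tin, 72 mm across, 25 mm high, on the bench beside the stand; bystander
- hammer: hammer lying on the bench; bystander
- wood_last: wooden shoe last, about 150 mm long, 85 mm high; bystander
- shoe_brush: wooden shoe brush, 150 x 50 x 40 mm; bystander
- glue_bottle: bottle, 56 mm across, 120 mm high; bystander

How it is judged:
By the outcome, as a careful person would: the job done as asked, in the order asked, and still so for the second after the job is handed in, while the arm keeps its last pose, push and grip.
It also fails if it takes over 43 s, if anything falls off the work surface, if the arm or the gripper's body presses on something with over 40 N, if the wrist force passes 120 N, or if a joint passes its speed limit or range.

ROBOT

A 7-joint arm with a two-finger parallel gripper is mounted at the origin on the work surface. World frame = base frame: x ahead of the robot, y to its left, z up, the work surface at z = 0. Lengths are in m, angles in rad, forces in N, time in s.
With the tool pointing down it reaches from about 0.375 to 0.925 m from the base axis. Payload 3.1 kg.
Tool frame: the origin (TCP) lies at the very end of the fingers, on their centre line; the grasp point (between the pads) lies 19 mm behind it; z points along the fingers, y is the line along which they close (so a half turn about z gives the same grasp; the last joint's range is limited). The gripper opens to 85 mm and grips with 20 to 120 N. Pads are 22 mm wide; open, the fingers measure 114 mm over their backs; the gripper's body (76 mm by 85 mm) begins 54 mm behind the grasp point. The pads swing forward as they close: fully open they stand 13 mm farther back than shut.
Start: joints at [-1.26, 0.383, 0.044, 1.598, -0.018, 1.161, -0.05], TCP at [0.258, 0.596, 0.231] pointing down, gripper open.
Joint ranges: [-2.61, 2.61], [-0.41, 2.15], [-1.48, 1.57], [0, 2.5], [-1.57, 4.71], [0.05, 1.97], [-2.85, 2.85]. Speed limits (rad/s): [2.79, 2.79, 3.14, 3.14, 3.14, 3.14, 3.14].

INTERFACE

Orientations are given as a unit quaternion [x, y, z, w].
In Python, from bench import bot gives the robot as it stands. The module is installed in compiled form; this text tells all that it offers.
- The arm moves only by the tool move_arm, never from a script. Its argument "series" is a list of rows, each a list of 5 numbers: the opening, from 0 (shut) to 1 (fully open), then the shift along the tool's x, y, z in cm, then the turn about the tool's z in degrees. A call has 1 to 12 rows; each row shifts and turns the commanded pose from where the row before left it, along the tool's axes as they then stand; what a row does not reach is not made up. A row lasts 1/12 s, in which the tool goes at most 41.7 mm and 7.16 degrees, less where a joint would pass 70% of its speed; a pose out of reach is approached as far as the arm can. A call with a gripper value outside its range is refused whole. The fingers move at their own pace and stop on an object; "force" is the grip in N (left out, the last holds). Time passes only in rows, so rows that do not move let the fingers close. It gives the time, the measured TCP pose, the force, the opening and the grip force at its end, in the units of the state.
- bot.observe(): the state, without advancing time (a new reading comes with each control period).
- bot.snapshot(name): name is "scene" or "top" or "wrist"; returns (picture, depth): 384x512x3 uint8, blue, green, red; 384x512 float32, m along the optical axis (not along the pixel's ray), 0 where there is no reading.
- bot.camera_model(name): a dict with "fovy" (degrees; the focal length in pixels is half the picture's height over the tangent of half this angle, whatever the lens; pixels are square), "cx", "cy" (the principal point, pixels), "dist" ([k1, k2, p1, p2, k3] as OpenCV has them; the pictures are not rectified), "R" (3x3) and "t" (3): a world point X has camera coordinates R X + t; the wrist camera has in their place "hand_eye" (4x4, takes a point from camera to tool coordinates, whose origin is the TCP and whose axes are the flange's). Camera axes: x right, y down, z forward; pixel columns grow to the right and rows downward; lengths in m; the calibration is good to about 2 mm. A picture is of the moment at which its call begins: read the wrist's pose just before it. camera_model takes no time and is no camera call.
- bot.job_done(): hands the job in; it is judged then, once.
Trained networks look in the newest picture that a camera, given by its name, has taken for a name from the list of things; names that differ only in an ending like _2 or _b are one class to them, and where a whole thing is asked for, a point or a joint stands for the part that bears it (a point fixed in the world has none). Each returns a list of dicts, best first, with "p" (0 to 1); they miss things now and then, are a little off and sometimes report something else, mostly with a low value. They report only what shows in the picture. A call takes as long as a camera call.
- bot.look_for(camera, query): "location" ([x, y, z] in m, in world coordinates, good to about 4 mm: the middle of the surface that is visible of it).
- bot.silhouettes(camera, query): "mask" (384x512 bool, what is visible of it).
- bot.pinpoint(camera, query): "location" ([x, y, z] in m, in world coordinates, good to about 4 mm: a listed point, or the origin of a listed thing).
The state is a dict: "clock": time; "q": joint angles; "joint_velocities": joint speeds; "tau": joint torques, N m; "tool_pos": TCP position; "tool_rot": TCP orientation; "contact_force": force on the tool from outside, world axes, zero at the start; "wrist_torque": the same for the moment, N m; "grip_width": finger opening in m; "grasp_force": force on a finger pad.
Only numpy, scipy, OpenCV 4.12 (cv2) and the standard library are available. Lean on these libraries where they do the work, as an engineer would, in place of code of your own. Each camera call takes 0.05 s, during which the arm holds its last target. There are 200 camera calls.

## Working session

There is one attempt and no reset: what is moved stays moved. The work goes in short steps, Python scripts to look and compute and a tool call to move; the robot and the scene stay as the last step left them, time stands still between calls to the robot, and variables do not carry over. Pictures are saved under pics/ and viewed, at most 10 in all, crops included, and the job is handed in when it is done.

Besides the shell and the picture viewer there is one more tool, called after "Emit:" in YAML: its name, and indented under it one key for each argument. move_arm: Moves the arm, as the interface text tells. Its arguments: {"type":"object","properties":{"series":{"type":"array"},"force":{"type":"number"}},"required":["series"]}

```bash
mkdir -p pics; python3 - <<'E'
from bench import bot
import cv2,numpy as np
np.set_printoptions(precision=4,suppress=True)
s=bot.observe();print(s['clock'],s['tool_pos'],s['tool_rot'],s['grip_width'])
for c in ['scene','top']:
    im,d=bot.snapshot(c);cv2.imwrite(f'pics/{c}0.png',im)
    for q in ['stand_base','post_hinge','post_top','handle_grip','leg_pivot','leg_tab','tack_tin','polish_tin']:
        r=bot.pinpoint(c,q);print(c,q,[(np.round(a['location'],4),round(a['p'],2)) for a in r[:2]])
print(bot.observe()['clock'])
E
```

```text
0.0 [0.258  0.5956 0.2299] [ 0.203   0.9792 -0.0013 -0.0002] 0.0851640201455991
scene stand_base [(array([ 0.5991,  0.095 , -0.0024]), 0.66)]
scene post_hinge [(array([0.6058, 0.0982, 0.0306]), 0.77)]
scene post_top [(array([0.5353, 0.1404, 0.2056]), 0.84), (array([ 0.7231,  0.2298, -0.0003]), 0.22)]
scene handle_grip [(array([0.587 , 0.2031, 0.1828]), 0.91), (array([0.5182, 0.0472, 0.1274]), 0.7)]
scene leg_pivot [(array([0.5192, 0.0469, 0.1258]), 0.85)]
scene leg_tab [(array([0.4752, 0.0737, 0.214 ]), 0.7)]
scene tack_tin [(array([0.6685, 0.0988, 0.0116]), 0.52)]
scene polish_tin [(array([ 0.7246,  0.2289, -0.0011]), 0.72)]
top stand_base [(array([ 0.6017,  0.0954, -0.0021]), 0.61)]
top post_hinge [(array([0.5991, 0.1004, 0.0295]), 0.75)]
top post_top [(array([0.5335, 0.1421, 0.2063]), 0.65)]
top handle_grip [(array([0.5855, 0.203 , 0.1808]), 0.76)]
top leg_pivot [(array([0.5227, 0.0445, 0.1322]), 0.91), (array([ 0.6536,  0.435 , -0.0013]), 0.52)]
top leg_tab []
top tack_tin [(array([0.6633, 0.099 , 0.0165]), 0.55)]
top polish_tin [(array([ 0.7267,  0.2259, -0.001 ]), 0.65), (array([0.5816, 0.2009, 0.1813]), 0.31)]
0.9
```

View pics/scene0.png

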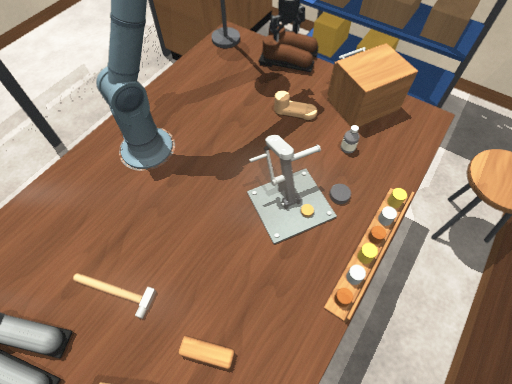

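View pics/top0.png

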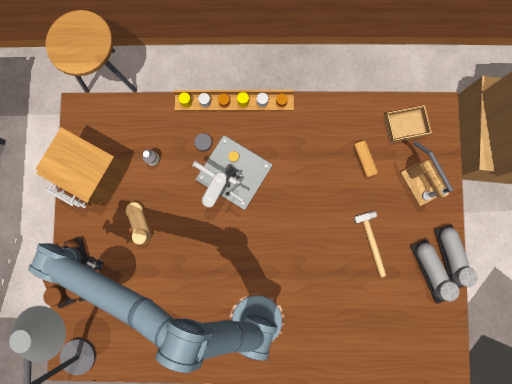

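```bash
cat > geo.py <<'E'
import numpy as np
from scipy.optimize import least_squares
from scipy.spatial.transform import Rotation as Ro
np.set_printoptions(precision=4,suppress=True)
# base-frame model: point at (y, r, angle fwd) 
def P(p,loc):
    c,s=np.cos(p[2]),np.sin(p[2]); l=np.asarray(loc,float)
    return np.array([p[0]+c*l[0]-s*l[1],p[1]+s*l[0]+c*l[1],l[2]])
def post(r,y,lean): return [r*np.sin(lean),y,.03+r*np.cos(lean)]
def tab(flip,lean):
    a=post(.105,-.086,lean); an=1.66-lean-flip
    return [a[0]+.1*np.cos(an),-.086,a[2]+.1*np.sin(an)]
def tool(world,pos,rot): return Ro.from_quat(rot).inv().apply(np.asarray(world)-pos)
E
python3 - <<'E'
from geo import *
L=-.42
obs=[([0,0,0],[.5991,.095,0]),([0,0,0],[.6017,.0954,0]),([0,0,.03],[.6058,.0982,.03]),([0,0,.03],[.5991,.1004,.03]),
(post(.193,0,L),[.5353,.1404,.2056]),(post(.193,0,L),[.5335,.1421,.2063]),(post(.165,.082,L),[.587,.2031,.1828]),(post(.165,.082,L),[.5855,.203,.1808]),
(post(.105,-.086,L),[.5192,.0469,.1258]),(post(.105,-.086,L),[.5227,.0445,.1322]),(tab(0,L),[.4752,.0737,.214])]
f=lambda p:np.concatenate([P(p,a)-b for a,b in obs])
r=least_squares(f,[.6,.1,-.5],loss='soft_l1',f_scale=.004);print(r.x)
print(f(r.x).reshape(-1,3))
for fl in [0,.25,.5,.75,1,1.25,1.5]: print(fl,P(r.x,tab(fl,L)))
for l in [L,-.2,0]: print('h',P(r.x,post(.165,.082,l)))
E
```

```text
[ 0.601   0.0979 -0.5528]
[[ 0.0019  0.0029  0.    ]
 [-0.0007  0.0025  0.    ]
 [-0.0048 -0.0003  0.    ]
 [ 0.0019 -0.0025  0.    ]
 [-0.0013 -0.0012  0.0006]
 [ 0.0005 -0.0029 -0.0001]
 [-0.0002 -0.0001 -0.0021]
 [ 0.0013 -0.     -0.0001]
 [ 0.0002  0.0003  0.0001]
 [-0.0033  0.0027 -0.0063]
 [ 0.0027 -0.0009 -0.0008]]
0 [0.4779 0.0728 0.2132]
0.25 [0.4976 0.0606 0.2225]
0.5 [0.5186 0.0477 0.2259]
0.75 [0.5397 0.0347 0.223 ]
1 [0.5595 0.0224 0.2141]
1.25 [0.5769 0.0117 0.1997]
1.5 [0.5906 0.0033 0.1807]
h [0.5868 0.203  0.1807]
h [0.6162 0.1849 0.1917]
h [0.6441 0.1677 0.195 ]
```

The scene view shows the stand near (290,190), with the leg and tab at (258,157), the handle reaching to (318,150) and the tack tin at (307,211). The top view agrees. The fitted geometry is within about 5 mm, so I'll move above the tab on its -x side.

Emit:
move_arm:
  series:
    - [0, 0, 0, -3.5, 0]
    - [0, 0, 0, -3.5, 0]
    - [0, -2.3, -2.4, 0, 0]
    - [0, -2.3, -2.4, 0, 0]
    - [0, -2.3, -2.4, 0, 0]
    - [0, -2.3, -2.4, 0, 0]
    - [0, -2.3, -2.4, 0, 0]
    - [0, -2.3, -2.4, 0, 0]
    - [0, -2.3, -2.4, 0, 0]
    - [0, -2.3, -2.4, 0, 0]
    - [0, -2.3, -2.4, 0, 0]
    - [0, -2.3, -2.4, 0, 0]
  force: 60

```text
clock: 1.9
tool_pos: [0.3744, 0.2832, 0.3015]
tool_rot: [0.203, 0.979, 0.0, 0.0]
contact_force: [0.6, -0.7, -0.7]
grip_width: -0.0001
grasp_force: 0.0
```

Emit:
move_arm:
  series:
    - [0, -2.3, -2.4, 0, 0]
    - [0, -2.3, -2.4, 0, 0]
    - [0, -2.3, -2.4, 0, 0]
    - [0, -2.3, -2.4, 0, 0]
    - [0, -2.3, -2.4, 0, 0]
    - [0, 0, 0, 0, 7]
    - [0, 0, 0, 0, 7]
    - [0, 0, 0, 0, 7]
    - [0, 0, 0, 0, 7]
    - [0, 0, 0, 0, 7]
    - [0, 0, 0, 0, 7]
    - [0, 0, 0, 0, 7]

```text
clock: 2.9
tool_pos: [0.4318, 0.1289, 0.3014]
tool_rot: [0.593, 0.805, 0.0, 0.0]
contact_force: [-0.1, -0.9, -0.1]
grip_width: 0.0
grasp_force: 0.0
```

Emit:
move_arm:
  series:
    - [0, 0, 0, 0, 7]
    - [0, 0, 0, 0, 7]
    - [0, 0, 0, 0, 7]
    - [0, 0, 0, 0, 7]
    - [0, 0, 0, 0, 7]
    - [0, 0, 0, 0, 7]
    - [0, 0, 0, 0, 7]
    - [0, 0, 0, 0, 0]
    - [0, 0, 0, 0, 0]

```text
clock: 3.65
tool_pos: [0.4318, 0.1289, 0.3014]
tool_rot: [0.871, 0.491, 0.0, -0.0]
contact_force: [-0.3, 0.1, -0.0]
grip_width: -0.0
grasp_force: 0.0
```

```bash
cat > st.py <<'E'
from geo import *
from bench import bot
p=[.601,.0979,-.5528]; L=-.42
s=bot.observe();print(s['clock'],s['tool_pos'],s['grip_width'],s['contact_force'])
M=Ro.from_quat(s['tool_rot']).as_matrix();print(M)
def to(w): return 100*tool(w,s['tool_pos'],s['tool_rot'])
print('tab',to(P(p,tab(0,L))),'handle',to(P(p,post(.165,.082,L))))
c=Ro.from_rotvec([0,0,-p[2]]).apply(s['tool_pos']-[p[0],p[1],0]);print('base',c)
E
python3 st.py
```

```text
3.65 [0.4318 0.1289 0.3014] -1.7981696923430396e-05 [-0.3268  0.1008 -0.035 ]
[[ 0.5188  0.8549  0.0002]
 [ 0.8549 -0.5188  0.0002]
 [ 0.0003  0.0001 -1.    ]]
tab [-2.41    6.8493  8.82  ] handle [14.3708  9.4009 12.0773]
base [-0.1602 -0.0624  0.3014]
```

Emit:
move_arm:
  series:
    - [0, -1.2, 1.4, 0, 0]
    - [0, -1.2, 1.4, 0, 0]
    - [0, 0, 0, 2.8, 0]
    - [0, 0, 0, 2.8, 0]
    - [0, 0, 0, 2.8, 0]
    - [0, 0, 0, 2.7, 0]
    - [0, 0, 0, 0, 0]
    - [0, 0, 0.8, 0, 0]
    - [0, 0, 0.8, 0, 0]
    - [0, 0, 0.8, 0, 0]
    - [0, 0, 0.8, 0, 0]
    - [0, 0, 0.8, 0, 0]

```text
clock: 4.65
tool_pos: [0.4795, 0.073, 0.192]
tool_rot: [0.872, 0.489, 0.002, 0.0]
contact_force: [-1.1, 0.8, 0.7]
grip_width: -0.0001
grasp_force: 0.5
```

```bash
python3 st.py; python3 - <<'E'
from bench import bot
import cv2
im,d=bot.snapshot('scene');cv2.imwrite('pics/s1.png',cv2.resize(im[110:260,190:390],None,fx=3,fy=3))
E
```

```text
4.65 [0.4795 0.073  0.192 ] -0.0001415871478755196 [-1.0724  0.7786  0.7223]
[[ 0.5212  0.8534  0.003 ]
 [ 0.8534 -0.5212  0.0013]
 [ 0.0027  0.0019 -1.    ]]
tab [-0.0919 -0.1182 -2.1242] handle [16.6882  2.3807  1.1778]
base [-0.0903 -0.085   0.192 ]
```

View pics/s1.png

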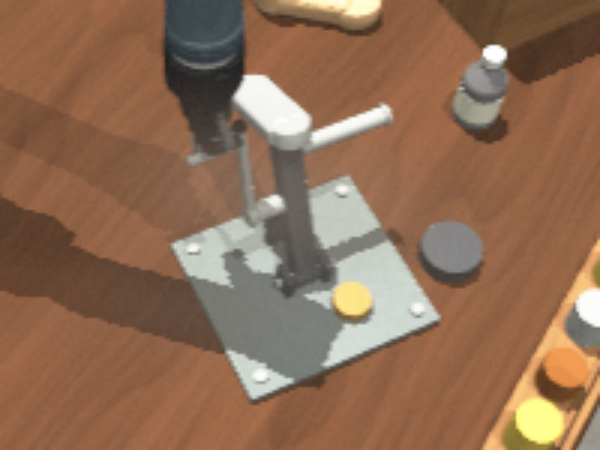

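The zoomed crop shows the tab pin (about (205,155)) in front of the closed fingers, which push it towards base +x. Contact is about 1.5 N, so I'll keep pushing.

Emit:
move_arm:
  series:
    - [0, 0, 0.9, 0, 0]
    - [0, 0, 0.9, 0, 0]
    - [0, 0, 0.9, 0, 0]
    - [0, 0, 0.9, 0, 0]
    - [0, 0, 0.9, 0, 0]
    - [0, 0, 0.9, 0, 0]
    - [0, 0, 0.9, 0, 0]
    - [0, 0, 0.9, 0, 0]
    - [0, 0, 0.9, 0, 0]
    - [0, 0, 0.9, 0, 0]
    - [0, 0, 0.5, 0, 0]
    - [0, 0, 0, 0, 0]

```text
clock: 5.7
tool_pos: [0.5595, 0.0224, 0.1903]
tool_rot: [0.873, 0.489, 0.0, 0.001]
contact_force: [-0.7, 0.0, 0.3]
grip_width: 0.0003
grasp_force: 0.0
```

```bash
python3 st.py; python3 - <<'E'
from bench import bot
import cv2
im,d=bot.snapshot('scene');cv2.imwrite('pics/s2.png',cv2.resize(im[110:260,190:390],None,fx=3,fy=3))
E
```

```text
5.7 [0.5595 0.0224 0.1903] 0.00032625942930257414 [-0.6852  0.026   0.3248]
[[ 0.5226  0.8526  0.0006]
 [ 0.8526 -0.5226 -0.0009]
 [-0.0004  0.001  -1.    ]]
tab [ 0.033  -9.5894 -2.3006] handle [16.8273 -7.1158  0.9474]
base [ 0.0044 -0.0861  0.1903]
```

View pics/s2.png

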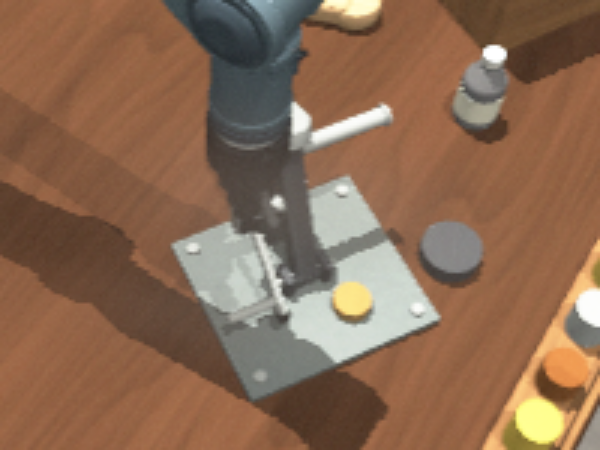

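The crop shows the leg swung down (its end at (285,310)), the post still on its rest and the tack tin untouched at (350,300). Next I'll go over to the handle.

Emit:
move_arm:
  series:
    - [0, 0, 0, -2.8, 0]
    - [0, 0, 0, -2.8, 0]
    - [0, 0, 0, -2.8, 0]
    - [0, 0, 0, -2.8, 0]
    - [1, 2.8, -1.2, 0, 0]
    - [1, 2.8, -1.2, 0, 0]
    - [1, 2.8, -1.2, 0, 0]
    - [1, 2.8, -1.2, 0, 0]
    - [1, 2.8, -1.2, 0, 0]
    - [1, 2.8, -1.1, 0, 0]
    - [1, 0, 0, 0, 0]
    - [1, 0, 0, 0, 0]

```text
clock: 6.75
tool_pos: [0.5841, 0.2078, 0.3015]
tool_rot: [0.871, 0.492, -0.001, -0.001]
contact_force: [-0.7, -2.0, -0.8]
grip_width: 0.0856
grasp_force: 0.0
```

```bash
python3 st.py; python3 - <<'E'
from geo import *
from bench import bot
import cv2
im,d=bot.snapshot('scene');cv2.imwrite('pics/s3.png',cv2.resize(im[110:260,190:390],None,fx=3,fy=3))
for c in ['scene','wrist','top']:
    if c!='scene': bot.snapshot(c)
    for q in ['handle_grip','leg_tab']:
        print(c,q,[(np.round(a['location'],4),round(a['p'],2)) for a in bot.pinpoint(c,q)[:2]])
print('down tab',P([.601,.0979,-.5528],tab(2.793,-.42)))
E
```

```text
6.75 [0.5841 0.2078 0.3015] 0.08560754426147292 [-0.7256 -1.959  -0.7594]
[[ 0.5157  0.8568 -0.0017]
 [ 0.8568 -0.5157  0.0003]
 [-0.0006 -0.0016 -1.    ]]
tab [-17.0347  -2.1211   8.8462] handle [-0.2603  0.4967 12.0843]
base [-0.0721  0.0846  0.3015]
scene handle_grip [(array([0.5896, 0.2021, 0.1803]), 0.71)]
scene leg_tab [(array([0.579 , 0.0089, 0.0608]), 0.58)]
wrist handle_grip [(array([0.5874, 0.2035, 0.1771]), 0.72)]
wrist leg_tab [(array([0.5837, 0.0062, 0.0631]), 0.93)]
top handle_grip [(array([0.5854, 0.2018, 0.1811]), 0.97)]
top leg_tab [(array([0.5874, 0.0045, 0.06  ]), 0.62)]
down tab [0.5838 0.0075 0.0605]
```

View pics/s3.png

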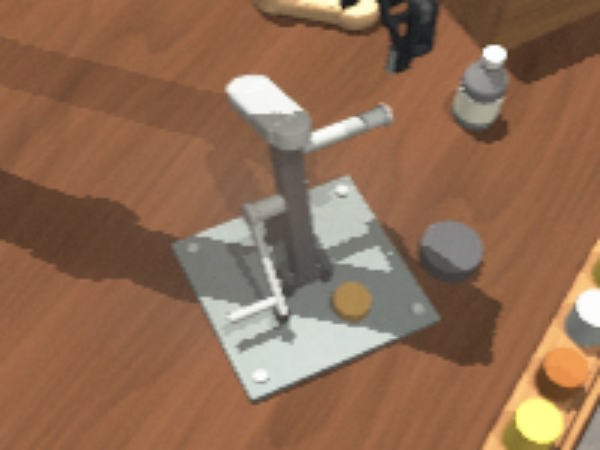

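The leg is fully down: the tab lies at (235,315) and measures z 0.061, against 0.0605 expected. The gripper is over the handle (355,130), so I'll descend and grip.

Emit:
move_arm:
  series:
    - [1, -0.2, 0.4, 2.7, 0]
    - [1, 0, 0, 2.8, 0]
    - [1, 0, 0, 2.8, 0]
    - [1, 0, 0, 2.8, 0]
    - [1, 0, 0, 2.8, 0]
    - [1, 0, 0, 0, 0]
    - [0, 0, 0, 0, 0]
    - [0, 0, 0, 0, 0]
    - [0, 0, 0, 0, 0]
    - [0, 0, 0, 0, 0]
    - [0, 0, 0, 0, 0]
    - [0, 0, 0, 0, 0]
  force: 60

```text
clock: 8.2
tool_pos: [0.5867, 0.202, 0.1654]
tool_rot: [0.872, 0.49, -0.0, -0.002]
contact_force: [-5.8, 0.5, 6.9]
grip_width: 0.0183
grasp_force: 58.5
```

```bash
python3 st.py; python3 - <<'E'
from geo import *
a=[post(.165,.082,l) for l in np.linspace(-.42,0,15)]
print(100*np.diff(a,axis=0)[:,[0,2]])
E
```

```text
8.2 [0.5867 0.202  0.1654] 0.01832967116161148 [-5.7578  0.4963  6.8935]
[[ 0.5205  0.8539 -0.0024]
 [ 0.8539 -0.5205  0.0029]
 [ 0.0012 -0.0036 -1.    ]]
tab [-16.6925  -2.5801  -4.7898] handle [ 0.0901 -0.0493 -1.5253]
base [-0.0668  0.0811  0.1654]
[[0.4549 0.195 ]
 [0.4606 0.1813]
 [0.4658 0.1674]
 [0.4706 0.1534]
 [0.475  0.1392]
 [0.479  0.1249]
 [0.4825 0.1104]
 [0.4856 0.0959]
 [0.4883 0.0813]
 [0.4905 0.0666]
 [0.4923 0.0519]
 [0.4936 0.0371]
 [0.4945 0.0223]
 [0.4949 0.0074]]
```

Emit:
move_arm:
  series:
    - [0, 0, 0.45, -0.2, 0]
    - [0, 0, 0.46, -0.18, 0]
    - [0, 0, 0.47, -0.17, 0]
    - [0, 0, 0.47, -0.15, 0]
    - [0, 0, 0.48, -0.14, 0]
    - [0, 0, 0.48, -0.12, 0]
    - [0, 0, 0.48, -0.11, 0]
    - [0, 0, 0, 0, 0]
    - [0, 0, 0, 0, 0]

```text
clock: 8.95
tool_pos: [0.6107, 0.1874, 0.1755]
tool_rot: [0.872, 0.49, -0.003, -0.005]
contact_force: [-11.4, 2.7, 9.7]
grip_width: 0.0178
grasp_force: 63.3
```

```bash
python3 st.py
```

```text
8.95 [0.6107 0.1874 0.1755] 0.017832494072801477 [-11.409    2.7273   9.6824]
[[ 0.5193  0.8545 -0.0112]
 [ 0.8546 -0.5193  0.0057]
 [-0.0009 -0.0126 -0.9999]]
tab [-16.6987  -5.4417  -3.683 ] handle [ 0.0875 -2.8594 -0.4783]
base [-0.0387  0.0813  0.1755]
```

Emit:
move_arm:
  series:
    - [0, 0, 0.49, -0.2, 0]
    - [0, 0, 0.49, -0.18, 0]
    - [0, 0, 0.49, -0.17, 0]
    - [0, 0, 0.49, -0.1, 0]
    - [0, 0, 0.49, -0.04, 0]
    - [0, 0, 0.49, -0.02, 0]
    - [0, 0, 0.49, -0.01, 0]
    - [0, 0, 0, 0, 0]
    - [0, 0, 0, 0, 0]

```text
clock: 9.7
tool_pos: [0.6436, 0.1674, 0.1825]
tool_rot: [0.872, 0.49, -0.001, -0.002]
contact_force: [-4.8, 2.1, 5.5]
grip_width: 0.0181
grasp_force: 59.9
```

```bash
python3 st.py
```

```text
9.7 [0.6436 0.1674 0.1825] 0.018091375913883587 [-4.8117  2.0733  5.5196]
[[ 0.5203  0.854  -0.0034]
 [ 0.854  -0.5203  0.0034]
 [ 0.0012 -0.0047 -1.    ]]
tab [-16.7003  -9.2388  -3.0418] handle [ 0.0821 -6.702   0.219 ]
base [-0.0002  0.0815  0.1825]
```

Emit:
move_arm:
  series:
    - [0, 0, 0, -0.1, 0]
    - [0, 0, 0.05, 0, 0]
    - [0, 0, 0, 0, 0]
    - [0, 0, 0, 0, 0]
    - [0, 0, 0, 0, 0]
    - [0, 0, 0, 0, 0]
    - [0, 0, 0, 0, 0]
    - [0, 0, 0, 0, 0]

```text
clock: 10.37
tool_pos: [0.6437, 0.1674, 0.1826]
tool_rot: [0.872, 0.49, -0.001, -0.002]
contact_force: [-4.4, 3.6, 4.6]
grip_width: 0.0182
grasp_force: 59.6
```

```bash
python3 st.py; python3 - <<'E'
from geo import *
from bench import bot
import cv2
p=[.601,.0979,-.5528]
for c in ['scene','top']:
    im,d=bot.snapshot(c)
    if c=='scene': cv2.imwrite('pics/s4.png',cv2.resize(im[110:260,190:390],None,fx=3,fy=3))
    for q in ['post_top','handle_grip','leg_tab','leg_pivot','tack_tin','polish_tin']:
        print(c,q,[(np.round(a['location'],4),round(a['p'],2)) for a in bot.pinpoint(c,q)[:1]])
print(P(p,post(.193,0,0)),P(p,post(.165,.082,0)),P(p,tab(2.793,0)),P(p,post(.105,-.086,0)))
s=bot.observe();print(s['clock'],s['joint_velocities'],s['contact_force'])
E
```

```text
10.3667 [0.6437 0.1674 0.1826] 0.01820766688058449 [-4.3505  3.5756  4.6085]
[[ 0.5199  0.8542 -0.0038]
 [ 0.8542 -0.5199  0.003 ]
 [ 0.0006 -0.0048 -1.    ]]
tab [-16.6972  -9.2578  -3.0276] handle [ 0.0858 -6.7126  0.2235]
base [-0.0001  0.0815  0.1826]
scene post_top [(array([0.6035, 0.1001, 0.2222]), 0.81)]
scene handle_grip [(array([0.6461, 0.1677, 0.1949]), 0.6)]
scene leg_tab [(array([ 0.3663,  0.4718, -0.0018]), 0.73)]
scene leg_pivot [(array([0.5559, 0.0227, 0.1347]), 0.8)]
scene tack_tin [(array([0.6658, 0.1011, 0.0126]), 0.7)]
scene polish_tin [(array([0.7248, 0.2254, 0.0003]), 0.57)]
top post_top [(array([0.6009, 0.1001, 0.2237]), 0.88)]
top handle_grip [(array([0.6405, 0.1659, 0.1975]), 0.86)]
top leg_tab [(array([0.5932, 0.    , 0.0447]), 0.39)]
top leg_pivot []
top tack_tin []
top polish_tin []
[0.601  0.0979 0.223 ] [0.6441 0.1677 0.195 ] [0.5919 0.0024 0.0444] [0.5558 0.0247 0.135 ]
11.0667 [ 0.0014  0.0023  0.0001  0.001   0.0005 -0.0008  0.0005] [-5.5086  2.7649  4.9777]
```

View pics/s4.png

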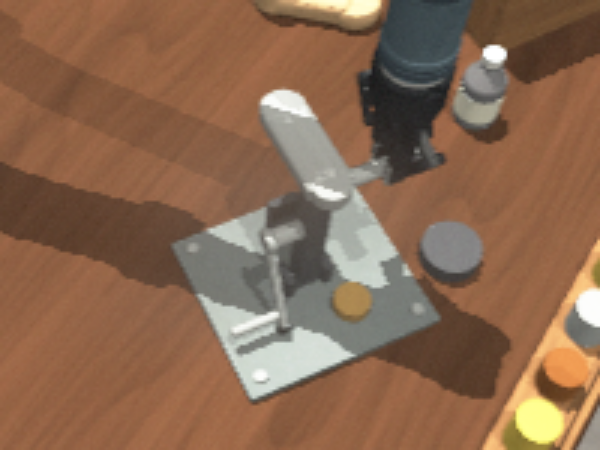

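The post is upright and still. The measured post top and handle match the upright model to within about 4 mm, the leg is down with its tab at (255,325), and the tins have not moved. Handing in.

```bash
python3 -c "
from bench import bot
print(bot.job_done())"
```

```text
the job is handed in; nothing more can be done
None
```

The prop leg was flipped fully down first, then the post was raised upright; I handed the job in at about 11 s with the gripper still holding the handle, the post still and the tins unmoved.

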